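Unlatch the mandrel case and lay out the mandrel

TASK

Unlatch the grey instrument case by swinging the latch lever up and over past centre so that its hook drops off the catch, then lift the lid until it stands upright. Take the round steel mandrel out of the case and lay it gently, centred, across both saddles of the wooden rest and let go; leave the lid standing up and do not disturb the other tools.

Things in the scene. Friction and masses are not known exactly. Their poses are not given: they have to be found in the camera images.
- case: Grey steel case, fixed, 180 (x) x 230 (y) x 64 mm high without lid, walls and floor 5 mm. Origin: centre of its underside; z up, -x is its front with the latch; the lid hinges at its +x rim. The catch, a ledge 14 mm deep, 22 mm wide, 6 mm thick, underside 37 mm above the bench, stands out of the front wall at y = -55 mm.
- lever (a joint): Steel latch lever on the lid, rad: 0 = latched (lying along the lid towards case +x), grows as the tip swings up and over to the front (-x), stop at 2.3. A few N at the tip. Let go below about 0.8 it falls back, above about 1.3 it falls over to the open stop by itself. When the lid later stands upright it may swing back; that does not matter.
- lever_pivot (a point): Axis of the lever (parallel to case y), 10 mm above the lid and 10 mm in front of the front wall; moves with the lid; axes as the case while the lid is shut.
- lever_tip (a point): Centre of the lever's cross bar: 8 mm diameter, 44 mm long along case y. Latched, it lies 62 mm in +x of the pivot and 50 mm above it (60 mm above the lid). The lever is a bent strip 18 mm wide: flat for 45 mm from the pivot, then turned up steeply to the bar. Behind it (+x) the lid is bare: closed fingers fit there and can press the bar towards -x, sweeping it up round the pivot (radius 80 mm).
- hook (a point): Middle of the hook bar (6 mm diameter, 36 mm long along y) at the lower end of a wire bail 62 mm long that hangs on the lever. Latched it is caught under the catch, 34 mm above the bench, and the lid cannot rise. With the lever at its open stop it hangs some 24 mm lower and 16 mm further out, clear of the catch.
- lid (a joint): Lid angle, rad: 0 = shut, grows as its front edge rises, stop at 1.8. The lid (180 x 230 x 6 mm, 0.3 kg) pivots at the +x rim; its stiff hinge holds it wherever it is left; lifting it takes about 7 N at the handle.
- lid_hinge (a point): Hinge axis (parallel to case y), at the middle of the case's +x rim, 64.5 mm above the bench; frame turns with the lid.
- lid_handle (a point): Middle of the lid's steel bar handle, at y = +50 mm of the case, 150 mm from the hinge axis along the lid, 35 mm above the lid's top; bar 11 mm thick, 90 mm long along case y, open underneath and on both sides. Frame turns with the lid.
- mandrel_center (a point): Centre of the mandrel: a plain round steel bar 36 mm in diameter, 120 mm long, 0.28 to 0.56 kg. Its x axis is the bar's axis. It starts in the case, lying on the 5 mm floor roughly along case x with at least 45 mm free beside it to either wall; it rolls freely sideways.
- rest: Wooden rest, fixed: base 110 (x) x 70 (y) x 12 mm, two V saddles 14 mm thick at x = +38 and -38 mm, 62 mm apart. The V groove runs along x over the middle, its bottom 30 mm and edges 55 mm above the bench, edges 25 mm either side. A mandrel in both saddles has its axis along x, centre 55.5 mm above the bench. Origin: centre of the underside.
- graver: Bystander, loose, leave alone: graver: steel blade with a pear-shaped wooden handle, 113 mm long, lying beside the rest. Origin: middle of its underside, near enough.
- block: Bystander, loose, leave alone: dark wooden block 80 x 45 x 30 mm beside the rest. Origin: middle of its underside, near enough.
- bangle: Bystander, loose, leave alone: brass bangle ring, 68 mm across, 12 mm high, lying in front of the case. Origin: middle of its underside, near enough.
- pliers: Bystander, loose, leave alone: pliers with red grips, 145 mm long, on the right. Origin: middle of its underside, near enough.
- file: Bystander, loose, leave alone: flat file with a wooden handle, 200 mm long, at the back. Origin: middle of its underside, near enough.
- brush: Bystander, loose, leave alone: bench brush, 170 mm long, at the back. Origin: middle of its underside, near enough.
- jar: Bystander, loose, leave alone: amber jar, 60 mm across, 100 mm high, on the right. Origin: middle of its underside, near enough.
- dish: Bystander, loose, leave alone: steel bowl, 100 mm across, 30 mm high, on the left. Origin: middle of its underside, near enough.
Mind the look-alikes: they are no part of the job. What is shaped like the rest but green is not meant.

How it is judged:
By the outcome, as a careful person would: the job done as asked, in the order asked, and still so for the second after the job is handed in, with the robot touching nothing.
It also fails if it takes over 72 s, if anything falls off the work surface, if the arm or the gripper's body presses on something with over 40 N, if the wrist force passes 120 N, or if a joint passes its speed limit or range.

ROBOT

A 6-joint arm with a two-finger parallel gripper is mounted at the origin on the work surface. World frame = base frame: x ahead of the robot, y to its left, z up, the work surface at z = 0. Lengths are in mm, angles in rad, forces in N, time in s.
With the tool pointing down it reaches from about 275 to 850 mm from the base axis. Payload 5.2 kg.
Tool frame: the origin (TCP) lies midway between the tips of the shut fingers; the grasp point (between the pads) lies 19 mm behind it; z points along the fingers, y is the line along which they close (so a half turn about z gives the same grasp; the last joint's range is limited). The gripper opens to 85 mm and grips with 20 to 120 N. Pads are 22 mm wide; open, the fingers measure 114 mm over their backs; the gripper's body (76 mm by 85 mm) begins 54 mm behind the grasp point. The pads swing forward as they close: fully open they stand 13 mm farther back than shut.
Start: joints at [-1.44, 0.259, 1.535, -0, 1.348, -0.203], TCP at [180.22, -519.64, 231.31] pointing down, gripper open.
Joint ranges: [-3.14, 3.14], [-0.91, 2.08], [0.19, 2.58], [-1.22, 4.36], [0.22, 2.71], [-3.12, 3.12]. Speed limits (rad/s): [2.57, 2.57, 3.14, 3.14, 3.14, 3.14].

INTERFACE

Orientations are given as [roll, pitch, yaw] about the fixed x, y, z axes, in that order (R = Rz(yaw) Ry(pitch) Rx(roll)).
In Python, from bench import bot gives the robot as it stands.
- The arm moves only by the shell command python3 -m inch 'ROWS'. ROWS is text: rows parted by semicolons, each of 7 numbers parted by spaces: the closure, from 0 (fully open) to 1 (shut), then the shift along the tool's x, y, z each as a share of 0.25 m, from -1 to 1, then the turn, a rotation vector about the tool's x, y, z each as a share of pi rad, from -1 to 1. In form: hand dx dy dz rx ry rz; .... A call has 1 to 12 rows; each row shifts and turns the commanded pose from where the row before left it, along the tool's axes as they then stand; what a row does not reach is not made up. A row lasts 1/10 s, in which the tool goes at most 50 mm and 8.59 degrees, less where a joint would pass 70% of its speed; a pose out of reach is approached as far as the arm can. A call with a number of a shift or a turn outside -1 to 1 is refused whole. A call with a gripper value outside its range is refused whole. The fingers move at their own pace and stop on an object; the grip force is fixed at half the most. Time passes only in rows, so rows that do not move let the fingers close. It gives the time, the measured TCP pose, the force, the opening and the grip force at its end, in the units of the state.
- bot.state(): the state, without advancing time (a new reading comes with each control period).
- bot.snapshot(name): name is "side" or "top" or "wrist"; returns a dict with "image" (400x640x3 uint8, red, green, blue), "K" (3x3 intrinsics, pixels), "k1" (the pictures are not rectified: a ray, as slopes to the right and down, at radius r is drawn at 1 + k1 r^2 times it, then the intrinsics apply), "cam_to_world" (4x4, takes a point from camera to world coordinates). Camera axes: x right, y up, looking along -z (the intrinsics and any distortion apply to the point x, -y, -z); pixel columns grow to the right and rows downward; lengths in mm; the calibration is good to about 2 mm. A picture is of the moment at which its call begins. There is no depth.
- bot.finish_job(): hands the job in; it is judged then, once.
Trained networks look in a picture, given as the dict that the camera call returned (one of the last four; its "shot" number tells which), for a name from the list of things; names that differ only in an ending like _2 or _b are one class to them, and where a whole thing is asked for, a point or a joint stands for the part that bears it (a point fixed in the world has none). Each returns a list of dicts, best first, with "confidence" (0 to 1); they miss things now and then, are a little off and sometimes report something else, mostly with a low value. They report only what shows in the picture. A call takes as long as a camera call. They do not tell look-alikes from the thing itself.
- bot.cut_out(picture, target): "pixels" (400x640 bool, what is visible of it) and "rect" ([left, top, width, height] in pixels, round what is visible of it).
The state is a dict: "t": time; "q": joint angles; "qd": joint speeds; "joint_torque": joint torques, N m; "tool_pos": TCP position; "orientation": TCP orientation; "force": force on the tool from outside, world axes, zero at the start; "ft_torque": the same for the moment, N m; "width": opening from 0.0 (shut) to 1.0 (fully open); "gripper_force": force on a finger pad.
Only numpy, scipy, OpenCV 4.12 (cv2) and the standard library are available. Lean on these libraries where they do the work, as an engineer would, in place of code of your own. Each camera call takes 0.05 s, during which the arm holds its last target. There are 200 camera calls.

## Working session

There is one attempt and no reset: what is moved stays moved. The work goes in short steps, Python scripts to look and compute and a shell command to move; the robot and the scene stay as the last step left them, time stands still between calls to the robot, and variables do not carry over. Pictures are saved under pics/ and viewed, at most 10 in all, crops included, and the job is handed in when it is done.

```bash
mkdir -p pics; ls; python3 - <<'E'
from bench import bot
import cv2, pickle
s=bot.state(); print(s['t'],s['tool_pos'],s['orientation'],s['force'])
ims=[]
for n in ['top','side']:
    p=bot.snapshot(n); pickle.dump(p,open(f'pics/{n}0.pkl','wb'))
    cv2.imwrite(f'pics/{n}0.png',p['image'][:,:,::-1]); print(n,p['K'],p['k1'],p['cam_to_world'])
    for t in ['case','lever','lever_tip','lid_handle','rest','lid','bangle','hook']:
        print(t,[(d['rect'],round(d['confidence'],2)) for d in bot.cut_out(p,t)][:4])
E
```

```text
pics
0.0 [ 180.15107757 -519.07082009  230.45463361] [-3.13972159e+00 -4.14121429e-04  3.33820464e-01] [-0.25864561 -0.40590127 -0.56235574]
top [[435.89745223   0.         318.87650859]
 [  0.         435.89745223 204.06619139]
 [  0.           0.           1.        ]] 0.04223701382913573 [[-7.70972294e-02  9.73057418e-01 -2.17290770e-01  2.87084274e+02]
 [-9.97020880e-01 -7.57509204e-02  1.45314615e-02  1.38264663e+01]
 [-2.32002940e-03  2.17763770e-01  9.75998749e-01  1.30965429e+03]
 [ 0.00000000e+00  0.00000000e+00  0.00000000e+00  1.00000000e+00]]
case [([203.8, 190.2, 87.8, 74.5], 0.63)]
lever [([256.8, 239.8, 10.3, 29.7], 0.71)]
lever_tip [([257.8, 238.2, 8.9, 25.7], 0.52)]
lid_handle [([204.2, 191.7, 87.1, 74.5], 0.65)]
rest [([332.6, 251.7, 24.5, 35.6], 0.88), ([391.3, 258.7, 29.0, 45.9], 0.78), ([360.8, 203.2, 27.7, 42.9], 0.62), ([319.3, 154.4, 26.4, 36.2], 0.62)]
lid [([201.4, 188.8, 90.8, 78.3], 0.94)]
bangle [([146.9, 201.2, 36.8, 31.3], 0.63), ([209.4, 264.3, 22.6, 24.3], 0.57), ([204.3, 190.5, 88.8, 75.9], 0.56)]
hook []
side [[419.63873579   0.         320.98477074]
 [  0.         419.63873579 196.31368301]
 [  0.           0.           1.        ]] 0.0263372924605914 [[-7.84733566e-01  4.36757399e-01 -4.39813830e-01  2.55397687e+01]
 [-6.19609177e-01 -5.33675594e-01  5.75564790e-01  6.64672346e+02]
 [ 1.66642730e-02  7.24177695e-01  6.89412045e-01  9.16016160e+02]
 [ 0.00000000e+00  0.00000000e+00  0.00000000e+00  1.00000000e+00]]
case [([222.4, 219.1, 114.3, 104.3], 0.91)]
lever [([300.0, 233.6, 26.4, 31.8], 0.58)]
lever_tip [([299.0, 234.7, 29.4, 34.3], 0.91), ([222.4, 217.3, 112.0, 90.4], 0.37)]
lid_handle [([222.4, 218.3, 110.8, 88.5], 0.94)]
rest [([351.7, 211.1, 47.9, 40.2], 0.91), ([405.2, 195.5, 14.7, 18.6], 0.72), ([281.2, 171.5, 32.8, 34.8], 0.71), ([344.2, 176.5, 38.5, 34.2], 0.62)]
lid []
bangle [([279.4, 309.1, 26.9, 28.8], 0.73)]
hook []
```

```bash
python3 - <<'E'
import cv2,numpy as np
a=cv2.imread('pics/top0.png')[130:330,130:450]; b=cv2.imread('pics/side0.png')[130:350,190:450]
a=cv2.resize(a,(800,500),interpolation=cv2.INTER_CUBIC)
cv2.imwrite('pics/a.png',a); cv2.imwrite('pics/b.png',cv2.resize(b,None,fx=2.7,fy=2.7,interpolation=cv2.INTER_CUBIC))
E
```

```text
(no output)
```

View pics/a.png

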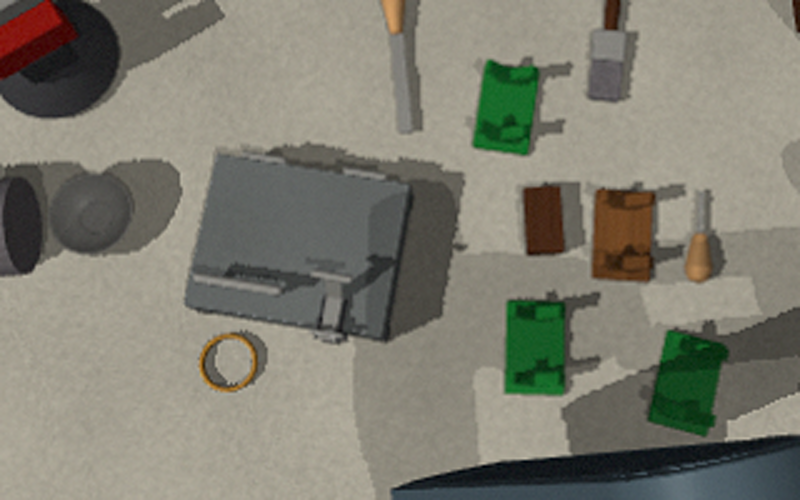

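View pics/b.png

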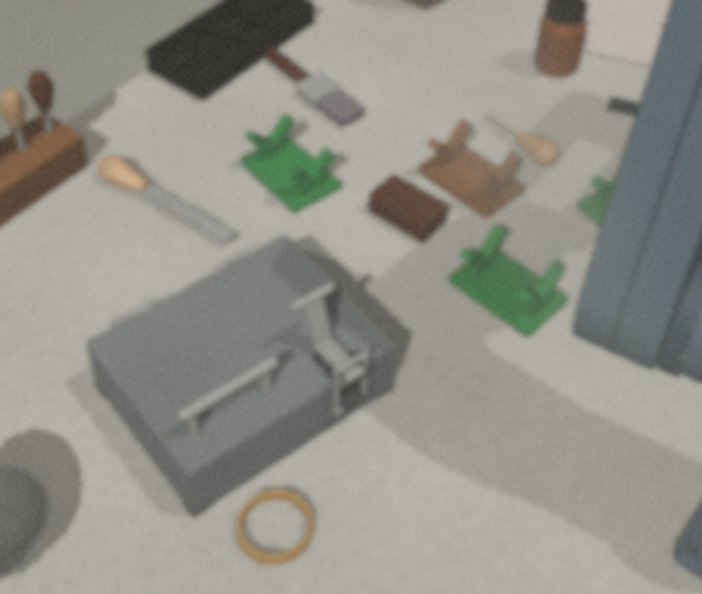

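```bash
cat > h.py <<'E'
import numpy as np, cv2, pickle
from scipy.optimize import least_squares
from scipy.spatial.transform import Rotation as Ro
def proj(p,X):
    X=np.atleast_2d(X).astype(float); T=np.linalg.inv(p['cam_to_world'])
    c=X@T[:3,:3].T+T[:3,3]; c=c*[1,-1,-1]
    return cv2.projectPoints(c,np.zeros(3),np.zeros(3),p['K'],np.array([p['k1'],0,0,0.]))[0][:,0]
def ray(p,uv):
    n=cv2.undistortPoints(np.array(uv,float).reshape(-1,1,2),p['K'],np.array([p['k1'],0,0,0.]))[:,0]
    d=np.c_[n[:,0],-n[:,1],-np.ones(len(n))]@p['cam_to_world'][:3,:3].T
    return p['cam_to_world'][:3,3],d
def onz(p,uv,z):
    o,d=ray(p,uv); return o+d*((z-o[2])/d[:,2])[:,None]
def place(v,L):  # v=x,y,yaw
    L=np.atleast_2d(L).astype(float); c,s=np.cos(v[2]),np.sin(v[2])
    return np.c_[v[0]+c*L[:,0]-s*L[:,1],v[1]+s*L[:,0]+c*L[:,1],L[:,2]]
def fit(obs,v0):  # obs: list of (pic, localpts, uv)
    f=lambda v: np.concatenate([(proj(p,place(v,L))-np.array(uv)).ravel() for p,L,uv in obs])
    r=least_squares(f,v0,loss='soft_l1',x_scale=[10,10,.1]); return r.x,f(r.x).reshape(-1,2)
def sees(pose,p): pass
def rows(state,target,R=None):
    """remaining shift in tool axes as share of 250mm"""
    R0=Ro.from_euler('xyz',state['orientation']); d=R0.inv().apply(np.array(target)-state['tool_pos'])/250
    out=[d.round(4)]
    if R is not None: out.append(((R0.inv()*R).as_rotvec()/np.pi).round(4))
    return out
E
python3 - <<'E'
from h import *
t=pickle.load(open('pics/top0.pkl','rb')); s=pickle.load(open('pics/side0.pkl','rb'))
ta=lambda a:np.array(a)/2.5+[130,130]-.3; sa=lambda a:np.array(a)/2.7+[190,130]-.3
top=[[90,115,70],[90,-115,70],[-90,-115,70],[-90,115,70]]
v,r=fit([(t,top,ta([[217,150],[411,185],[387,340],[186,305]])),
 (s,[[90,115,70],[90,-115,70]],sa([[90,345],[285,238]])[[0,1]]),
 (s,[[-90,115,0]],sa([[195,515]]))],[300,150,-.15])
print('case',v,r.round(1))
for n,L in dict(tip=[-38,-55,130.5],pivot=[-100,-55,80],handle=[-60,50,105.5]).items():
    X=place(v,L); print(n,X.round(0),(proj(t,X)-130)*2.5,(proj(s,X)-[190,130])*2.7)
base=[[55,35,12],[55,-35,12],[-55,-35,12],[-55,35,12]]
print(onz(t,ta([[623,233]]),20))
w,r=fit([(t,base,ta([[597,190],[652,190],[651,280],[593,278]]))],[300,-150,0.]);print('rest',w,r.round(1))
print('wrist cam?')
from bench import bot
p=bot.snapshot('wrist');st=bot.state()
T=np.eye(4);T[:3,:3]=Ro.from_euler('xyz',st['orientation']).as_matrix();T[:3,3]=st['tool_pos']
print(np.linalg.inv(T)@p['cam_to_world'],p['K'])
E
```

```text
case [ 5.09548861e+02  1.98775751e+02 -2.36021583e-01] [[ 0.6  1.7]
 [ 0.5 -0.2]
 [-0.8 -0.7]
 [-0.3  0.5]
 [-1.5 -1.4]
 [ 0.4 -1.7]
 [ 0.2  1.2]]
tip [[460. 154. 130.]] [[333.79338799 276.5657187 ]] [[312.22422025 296.96373483]]
pivot [[399. 169.  80.]] [[329.1385537  337.10190396]] [[353.61384187 375.06760301]]
handle [[463. 261. 106.]] [[239.62524228 284.37299095]] [[230.36928825 387.55925901]]
[[ 502.53862979 -180.37244518   20.        ]]
rest [ 5.02637043e+02 -1.81603154e+02 -1.23326583e-01] [[-0.8 -0.7]
 [ 0.3  0.3]
 [ 0.3  0.3]
 [ 0.  -0. ]]
wrist cam?
[[-8.59361206e-04  9.63375980e-01  2.68152908e-01  6.90426999e+01]
 [ 9.99999246e-01  5.92516723e-04  1.07604344e-03 -3.41418056e-01]
 [ 8.77749325e-04  2.68153631e-01 -9.63375763e-01 -1.42468770e+02]
 [ 0.00000000e+00  0.00000000e+00  0.00000000e+00  1.00000000e+00]] [[357.68666057   0.         323.26757767]
 [  0.         357.68666057 202.59965272]
 [  0.           0.           1.        ]]
```

```bash
python3 -m inch '0 .127 -.136 -.025 0 0 0;0 .127 -.136 -.025 0 0 0;0 .127 -.136 -.025 0 0 0;0 .127 -.136 -.025 0 0 0;0 .127 -.136 -.025 0 0 0;0 .127 -.136 -.025 0 0 0;0 .127 -.136 -.025 0 0 0;0 .127 -.136 -.025 0 0 0;0 .127 -.136 -.025 0 0 0;0 .127 -.136 -.025 0 0 0;0 .127 -.136 -.025 0 0 0;0 .127 -.136 -.025 0 0 0'
python3 -m inch '1 .127 -.136 -.025 0 0 0;1 .127 -.136 -.025 0 0 0;1 .127 -.136 -.025 0 0 0;1 .127 -.136 -.025 0 0 0;1 0 0 0 0 0 -.0455;1 0 0 0 0 0 -.0455;1 0 0 0 0 0 -.0455;1 0 0 0 0 0 -.0455;1 0 0 0 0 0 -.0455;1 0 0 0 0 0 -.0455;1 0 0 0 0 0 -.0455;1 0 0 0 0 0 0'
python3 - <<'E'
from bench import bot
from h import *
p=bot.snapshot('wrist');pickle.dump(p,open('pics/w1.pkl','wb'));cv2.imwrite('pics/w1.png',p['image'][:,:,::-1])
st=bot.state();print(st['tool_pos'],st['orientation'],st['q'],st['width'],st['force'])
for n in ['lid','lever','lever_tip','lid_handle','hook']: print(n,[(np.round(d['rect']),round(d['confidence'],2)) for d in bot.cut_out(p,n)][:2])
v=[509.5,198.8,-.236]
for L in ([90,115,70],[90,-115,70],[-90,-115,70],[-90,115,70],[-38,-77,130.5],[-38,-33,130.5],[-60,5,105.5],[-60,95,105.5]): print(L,proj(p,place(v,L)).round(1))
E
```

```text
t: 2.15
tool_pos: [406.9, -7.4, 307.0]
orientation: [3.141, -0.001, 0.334]
force: [1.1, -1.3, -0.3]
width: 0.998
gripper_force: 0.0
t: 3.35
tool_pos: [481.9, 160.8, 331.3]
orientation: [3.141, -0.0, 1.336]
force: [0.9, -1.2, -1.1]
width: -0.0
gripper_force: 0.0
[481.93332468 160.77944864 331.34878328] [ 3.14151708e+00 -3.84317513e-05  1.33132898e+00] [1.02137020e-01 1.32728477e-01 1.45134885e+00 1.08950707e-05
 1.55743125e+00 3.41604224e-01] -0.0015489624114187295 [0.39059192 0.45804305 1.31426157]
lid [(array([245.,   6., 186., 220.]), 0.72)]
lever [(array([247., 154.,  60.,  53.]), 0.73)]
lever_tip [(array([247., 156.,  60.,  51.]), 0.69)]
lid_handle [(array([249.,   9., 179., 214.]), 0.9)]
hook [(array([247., 154.,  11.,  40.]), 0.63)]
[90, 115, 70] [[429.1  10.9]]
[90, -115, 70] [[413.4 225.5]]
[-90, -115, 70] [[262.3 225.4]]
[-90, 115, 70] [[251.7  11.1]]
[-38, -77, 130.5] [[302.6 209.4]]
[-38, -33, 130.5] [[301.9 165.8]]
[-60, 5, 105.5] [[280.9 124.2]]
[-60, 95, 105.5] [[277.7  25.6]]
```

View pics/w1.png

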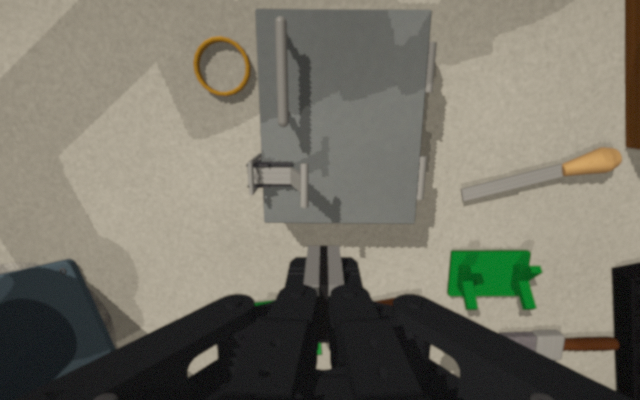

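```bash
python3 - <<'E'
from h import *
p=pickle.load(open('pics/w1.pkl','rb'))
L=[[90,115,70],[90,-115,70],[-90,-115,70],[-90,115,70],[-38,-77,130.5],[-38,-33,130.5],[-60,5,105.5],[-60,95,105.5]]
v,r=fit([(p,L,[[431,10],[415,223],[264,222],[256.5,9],[304,207],[304,164.5],[283,125],[280.5,17]])],[509,198,-.236])
print(v,r.round(1))
R=Ro.from_euler('xyz',[np.pi,0,v[2]+np.pi/2])
from bench import bot
s=bot.state()
for n,l in dict(start=[2,-55,165],pivot=[-100,-55,80],handle=[-60,50,106]).items():
    X=place(v,l)[0]; print(n,X.round(1),rows(s,X,R))
E
```

```text
[ 5.12131626e+02  2.00093334e+02 -2.41491860e-01] [[ 1.1 -0.6]
 [-0.2  1.4]
 [-0.4  1.5]
 [-2.1 -0.5]
 [ 0.4  0.4]
 [ 0.  -0.8]
 [ 0.1 -3.1]
 [ 0.1  6. ]]
start [500.9 146.2 165. ] [array([-0.0386,  0.0875,  0.6652]), array([-0.    ,  0.    ,  0.0011])]
pivot [401.9 170.6  80. ] [array([-0.0372, -0.3205,  1.0052]), array([-0.    ,  0.    ,  0.0011])]
handle [465.8 263.  106. ] [array([ 0.3822, -0.159 ,  0.9012]), array([-0.    ,  0.    ,  0.0011])]
```

```bash
python3 -m inch '1 -.0193 .0437 .11 0 0 .001;1 -.0193 .0438 .15 0 0 0;1 0 0 .19 0 0 0;1 0 0 .185 0 0 0;1 0 0 .1 0 0 0;1 0 0 .1 0 0 0;1 0 0 0 0 0 0'
python3 - <<'E'
from bench import bot
from h import *
p=bot.snapshot('wrist');pickle.dump(p,open('pics/w2.pkl','wb'));cv2.imwrite('pics/w2.png',p['image'][:,:,::-1])
v=[512.1,200.1,-.2415]
print(rows(bot.state(),place(v,[2,-55,122])[0]))
E
```

```text
t: 4.35
tool_pos: [498.3, 146.0, 119.3]
orientation: [-3.135, 0.002, 1.33]
force: [0.2, 0.2, -0.3]
width: 0.002
gripper_force: 0.0
[array([ 0.0014,  0.0041, -0.0025])]
```

View pics/w2.png

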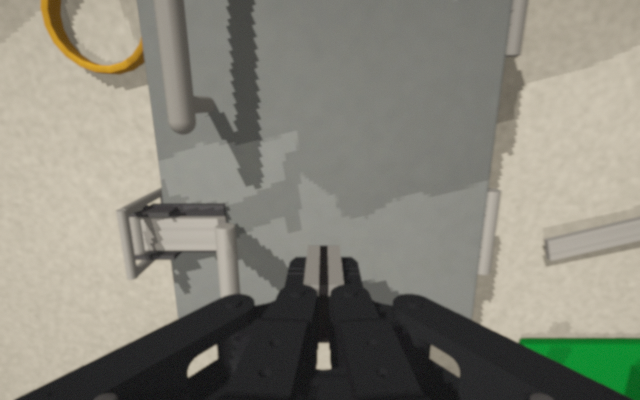

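The bar (px ~228, 225–300) lies squarely to the -x side of the shut fingertips (px ~323, 250), nothing between. Sweep.

```bash
python3 -m inch '1 0 -.042 0 0 0 0;1 0 -.042 0 0 0 0;1 0 -.034 -.032 0 0 0;1 0 -.034 -.032 0 0 0;1 0 -.043 -.02 0 0 0;1 0 -.043 -.02 0 0 0;1 0 -.047 -.008 0 0 0;1 0 -.047 -.008 0 0 0;1 0 0 0 0 0 0'
python3 - <<'E'
from bench import bot
from h import *
p=bot.snapshot('side');pickle.dump(p,open('pics/s3.pkl','wb'))
c=p['image'][150:330,190:400,::-1];cv2.imwrite('pics/s3.png',cv2.resize(c,None,fx=3,fy=3,interpolation=cv2.INTER_CUBIC))
E
```

```text
t: 5.3
tool_pos: [426.5, 165.4, 159.6]
orientation: [3.123, -0.003, 1.332]
force: [5.8, -6.6, 27.4]
width: -0.002
gripper_force: 10.3
```

View pics/s3.png

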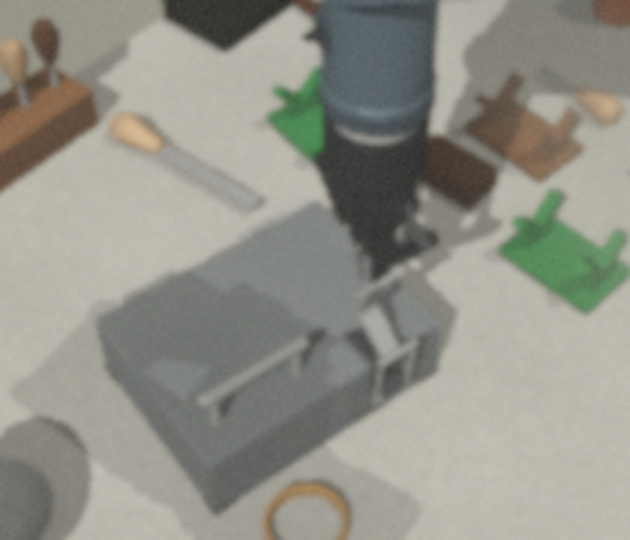

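```bash
python3 - <<'E'
from bench import bot
from h import *
p=pickle.load(open('pics/s3.pkl','rb'))
v=[512.1,200.1,-.2415]
for th in np.arange(0,1.6,.2):
    a=th+.679; e=[place(v,[-100+79.6*np.cos(a),y,80+79.6*np.sin(a)]) for y in(-77,-33)]
    print(th.round(1),((proj(p,np.vstack(e))-[190,150])*3).round(0).tolist())
s=bot.state();print(s['tool_pos'],s['force'],((proj(p,s['tool_pos'])-[190,150])*3))
X=s['tool_pos']-np.array([512.1,200.1,0]);c=Ro.from_euler('z',.2415).apply(X);print(c)
E
```

```text
0.0 [[365.0, 258.0], [322.0, 283.0]]
0.2 [[373.0, 257.0], [329.0, 282.0]]
0.4 [[383.0, 260.0], [339.0, 285.0]]
0.6 [[395.0, 266.0], [350.0, 292.0]]
0.8 [[407.0, 275.0], [362.0, 302.0]]
1.0 [[420.0, 288.0], [375.0, 315.0]]
1.2 [[432.0, 303.0], [387.0, 331.0]]
1.4 [[444.0, 321.0], [399.0, 349.0]]
[426.87277482 165.34999783 159.54615699] [ 5.01501827 -7.79754758 27.47134099] [[369.74592224 274.47594409]]
[-74.44317062 -54.12445761 159.54615699]
```

```bash
python3 -m inch '1 0 .05 -.03 0 0 0;1 0 .12 0 0 0 0;1 0 .12 0 0 0 0;1 0 0 .1 0 0 0;1 0 0 .06 0 0 0;1 0 0 0 0 0 0;1 0 0 0 0 0 0'
python3 - <<'E'
from bench import bot
from h import *
v=[512.1,200.1,-.2415]
s=bot.state();c=Ro.from_euler('z',.2415).apply(s['tool_pos']-np.array([512.1,200.1,0]));print(c,s['force'])
prev=(np.array([c[0],c[2]]),0.)
for th,al,d in [(0,0,18),(.2,0,18),(.4,.15,16),(.6,.3,14),(.8,.45,14),(1,.6,14),(1.2,.75,14),(1.4,.85,14),(1.6,.9,14)]:
    a=th+.679;b=np.array([-100+79.6*np.cos(a),80+79.6*np.sin(a)])
    ty=np.array([np.cos(al),np.sin(al)]);tz=np.array([np.sin(al),-np.cos(al)])
    T=b+11*ty+d*tz; D=T-prev[0];pa=prev[1]
    print(th,T.round(0),'row y,z,rx:',(np.array([D@[np.cos(pa),np.sin(pa)],D@[np.sin(pa),-np.cos(pa)]])/250).round(3),round(-(al-pa)/np.pi,4))
    prev=(T,al)
p=bot.snapshot('side');c=p['image'][150:330,190:400,::-1];cv2.imwrite('pics/s4.png',cv2.resize(c,None,fx=3,fy=3))
E
```

```text
t: 6.05
tool_pos: [490.4, 149.0, 120.8]
orientation: [3.142, -0.0, 1.331]
force: [-0.6, -0.2, 0.2]
width: 0.001
gripper_force: 0.0
[ -8.84588482 -54.84494061 120.78620304] [-0.57602627 -0.17874625  0.24191649]
0 [-27. 112.] row y,z,rx: [-0.073  0.035] -0.0
0.2 [-38. 123.] row y,z,rx: [-0.045 -0.045] 0.0
0.4 [-49. 136.] row y,z,rx: [-0.044 -0.051] -0.0477
0.6 [-62. 146.] row y,z,rx: [-0.047 -0.048] -0.0477
0.8 [-77. 151.] row y,z,rx: [-0.048 -0.037] -0.0477
1 [-92. 154.] row y,z,rx: [-0.05  -0.034] -0.0477
1.2 [-107.  153.] row y,z,rx: [-0.051 -0.031] -0.0477
1.4 [-121.  149.] row y,z,rx: [-0.055 -0.026] -0.0318
1.6 [-134.  140.] row y,z,rx: [-0.059 -0.017] -0.0159
```

```bash
python3 -m inch '1 0 -.02 .035 0 0 0;1 0 -.053 0 0 0 0;1 0 -.045 -.045 0 0 0;1 0 -.044 -.051 -.0477 0 0;1 0 -.047 -.048 -.0477 0 0;1 0 -.048 -.037 -.0477 0 0;1 0 0 0 0 0 0'
```

```text
t: 6.8
tool_pos: [418.4, 163.5, 147.7]
orientation: [2.71, 0.006, 1.332]
force: [-0.8, -0.8, 0.5]
width: -0.001
gripper_force: 0.0
```

```bash
python3 - <<'E'
from bench import bot
import cv2,numpy as np
p=bot.snapshot('side');c=p['image'][190:310,220:380,::-1];a=cv2.resize(c,None,fx=2.5,fy=2.5,interpolation=cv2.INTER_CUBIC)
q=bot.snapshot('wrist')['image'][:,100:460,::-1]
cv2.imwrite('pics/s5.png',np.hstack([a,cv2.resize(q,(270,300))]))
E
```

```text
(no output)
```

View pics/s5.png

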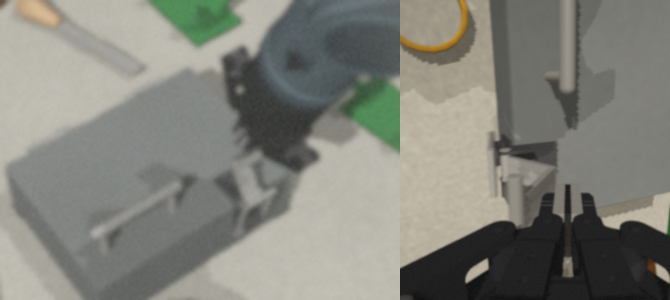

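The lever now stands roughly upright with its bar (right half, px ~515,200) just in front of the fingers (~568,190); continue over centre.

```bash
python3 -m inch '1 0 -.045 -.025 -.0477 0 0;1 0 -.05 -.03 -.0477 0 0;1 0 -.05 -.026 -.03 0 0;1 0 -.055 -.017 0 0 0;1 0 -.04 -.02 0 0 0;1 0 0 0 0 0 0'
python3 - <<'E'
from bench import bot
import cv2,numpy as np
p=bot.snapshot('side');c=p['image'][190:310,220:380,::-1];a=cv2.resize(c,None,fx=2.5,fy=2.5,interpolation=cv2.INTER_CUBIC)
q=bot.snapshot('wrist')['image'][:,100:460,::-1]
cv2.imwrite('pics/s6.png',np.hstack([a,cv2.resize(q,(270,300))]))
E
```

```text
t: 7.5
tool_pos: [379.9, 166.0, 140.4]
orientation: [2.498, 0.032, 1.305]
force: [-0.1, 0.4, -0.2]
width: 0.001
gripper_force: 0.0
```

View pics/s6.png

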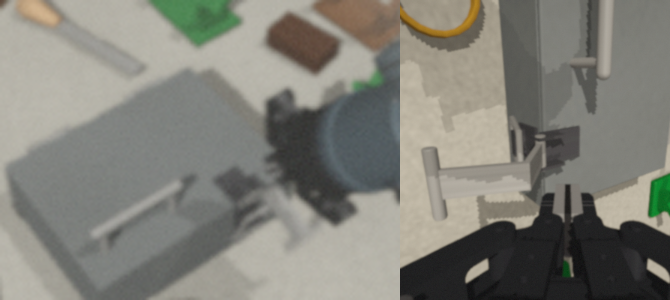

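```bash
python3 -m inch '0 0 .07 -.1 0 0 0;0 0 .07 -.1 0 0 0;0 0 0 0 .0477 0 0;0 0 0 0 .0477 0 0;0 0 0 0 .0477 0 0;0 0 0 0 .0477 0 0;0 0 0 0 .014 0 0'
python3 - <<'E'
from bench import bot
from h import *
v=[512.1,200.1,-.2415];s=bot.state()
print(s['tool_pos'],s['orientation'],rows(s,place(v,[-60,50,180])[0],Ro.from_euler('xyz',[np.pi,0,v[2]+np.pi/2])))
E
```

```text
t: 8.3
tool_pos: [382.7, 163.9, 202.2]
orientation: [3.072, 0.038, 1.293]
force: [-1.5, -1.0, -0.5]
width: 0.999
gripper_force: 0.0
[382.69621089 163.94187098 202.16484341] [3.07235024 0.03817291 1.29257803] [array([0.4753, 0.2054, 0.085 ]), array([ 0.0218,  0.0125, -0.0113])]
```

```bash
python3 -m inch '0 0 0 0 .0218 .0125 -.0113;0 .155 .076 .03 0 0 0;0 .155 .076 .03 0 0 0;0 .154 .076 .028 0 0 0;0 0 0 0 0 0 0'
python3 - <<'E'
from bench import bot
from h import *
v=[512.1,200.1,-.2415];s=bot.state()
print(s['tool_pos'],s['orientation'],rows(s,place(v,[-60,50,87])[0],Ro.from_euler('xyz',[np.pi,0,v[2]+np.pi/2])))
p=bot.snapshot('wrist');pickle.dump(p,open('pics/w7.pkl','wb'));cv2.imwrite('pics/w7.png',p['image'][:,:,::-1])
print(proj(p,place(v,[[-60,5,106],[-60,95,106],[-60,50,106],[90,115,70],[-90,-115,70],[-90,115,70]])).round(0).tolist())
E
```

```text
t: 8.8
tool_pos: [465.2, 266.1, 176.4]
orientation: [3.141, 0.002, 1.333]
force: [-0.6, -0.2, -0.6]
width: 0.999
gripper_force: 0.0
[465.16160196 266.08890849 176.39187778] [3.14075839e+00 1.86312054e-03 1.33292251e+00] [array([-0.0107,  0.0051,  0.3576]), array([0.0003, 0.0006, 0.0012])]
[[324.0, 286.0], [325.0, 150.0], [324.0, 222.0], [548.0, 113.0], [288.0, 394.0], [280.0, 113.0]]
```

View pics/w7.png

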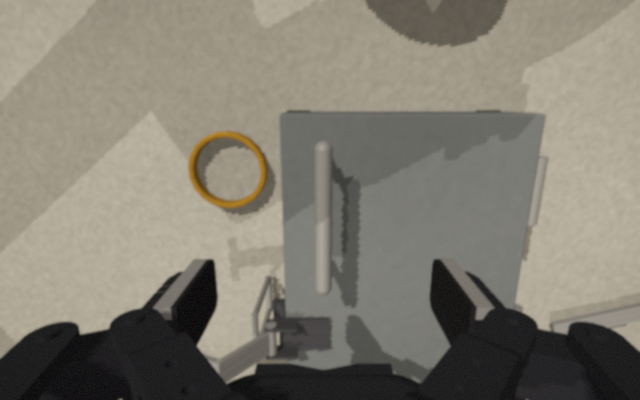

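```bash
python3 -m inch '0 -.01 .004 .12 0 0 0;0 0 0 .12 0 0 0;0 0 0 .116 0 0 0;1 0 0 0 0 0 0;1 0 0 0 0 0 0;1 0 0 0 0 0 0;1 0 0 0 0 0 0;1 0 0 0 0 0 0'
python3 - <<'E'
from bench import bot
from h import *
v=[512.1,200.1,-.2415];s=bot.state()
c=Ro.from_euler('z',.2415).apply(s['tool_pos']-np.array([512.1,200.1,0]));print(c)
# arc about hinge (90,64.5) in case x,z, steps
h=np.array([90,64.5]);r=np.array([c[0],c[2]+19])-h
prev=r
for k in range(1,19):
    t=np.radians(5*k); n=np.array([r[0]*np.cos(t)+r[1]*np.sin(t),-r[0]*np.sin(t)+r[1]*np.cos(t)])
    d=n-prev; print(5*k,(d/250*[1,-1]).round(4)); prev=n
E
```

```text
t: 9.65
tool_pos: [463.0, 260.9, 90.5]
orientation: [3.137, 0.002, 1.333]
force: [21.8, -9.4, -4.0]
width: 0.146
gripper_force: 12.7
[-62.22794757  47.33095278  90.50049463]
5 [ 0.018  -0.0524]
10 [ 0.0225 -0.0506]
15 [ 0.0268 -0.0485]
20 [ 0.031  -0.0459]
25 [ 0.0348 -0.0431]
30 [ 0.0385 -0.0399]
35 [ 0.0418 -0.0364]
40 [ 0.0448 -0.0326]
45 [ 0.0475 -0.0286]
50 [ 0.0498 -0.0243]
55 [ 0.0517 -0.0199]
60 [ 0.0532 -0.0153]
65 [ 0.0544 -0.0106]
70 [ 0.0551 -0.0058]
75 [ 0.0554 -0.001 ]
80 [0.0553 0.0038]
85 [0.0547 0.0086]
90 [0.0538 0.0134]
```

```bash
python3 -m inch '1 0 0 0 0 0 0;1 0 .009 -.026 0 0 0;1 0 .009 -.026 0 0 0;1 0 .011 -.025 0 0 0;1 0 .011 -.025 0 0 0;1 0 .0268 -.0485 0 0 0;1 0 0 0 0 0 0'
```

```text
t: 10.35
tool_pos: [478.5, 257.1, 127.5]
orientation: [3.139, 0.003, 1.332]
force: [1.6, -0.2, -1.5]
width: 0.1
gripper_force: 59.3
```

```bash
python3 -m inch '1 0 .031 -.0459 0 0 0;1 0 .0348 -.0431 0 0 0;1 0 .0385 -.0399 0 0 0;1 0 .0418 -.0364 0 0 0;1 0 .0448 -.0326 0 0 0;1 0 0 0 0 0 0'
python3 - <<'E'
from bench import bot
import cv2
p=bot.snapshot('side');c=p['image'][130:330,190:430,::-1];cv2.imwrite('pics/s8.png',cv2.resize(c,None,fx=2.5,fy=2.5,interpolation=cv2.INTER_CUBIC))
E
```

```text
t: 10.95
tool_pos: [520.9, 246.8, 178.3]
orientation: [-3.136, 0.004, 1.333]
force: [-13.9, 1.6, 16.7]
width: 0.1
gripper_force: 59.7
```

View pics/s8.png

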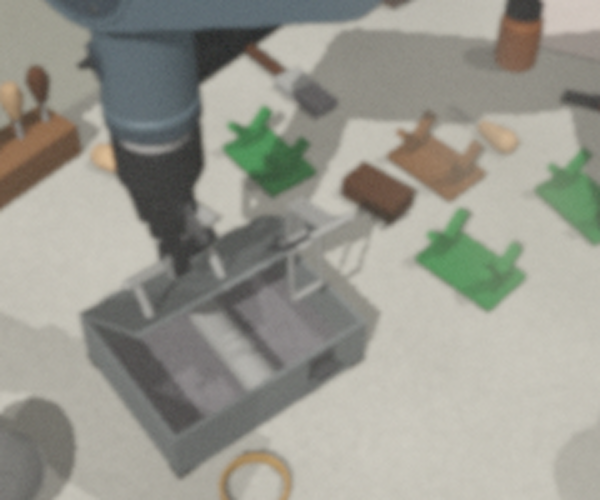

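The lid is open about 40°, the handle in the fingers (px ~180,265), the mandrel visible lying along case x (px ~235,345). Carry on to upright.

```bash
python3 -m inch '1 0 .0475 -.0286 0 0 0;1 0 .0498 -.0243 0 0 0;1 0 .0517 -.0199 0 0 0;1 0 .0532 -.0153 0 0 0;1 0 .0544 -.0106 0 0 0;1 0 .0551 -.0058 0 0 0;1 0 0 0 0 0 0'
python3 -m inch '1 0 .0554 -.001 0 0 0;1 0 .0553 .0038 0 0 0;1 0 .0547 .0086 0 0 0;1 0 .0538 .0134 0 0 0;1 0 0 0 0 0 0;1 0 0 0 0 0 0'
python3 - <<'E'
from bench import bot
from h import *
s=bot.state()
c=Ro.from_euler('z',.2415).apply(s['tool_pos']-np.array([512.1,200.1,0]));print(c)
g=np.array([c[0]-90,c[2]+19-64.5]);print(np.hypot(*g),np.degrees(np.arctan2(g[1],g[0])), 'shut angle',np.degrees(np.arctan2(41.5,-150)))
E
```

```text
t: 11.7
tool_pos: [601.7, 227.3, 206.5]
orientation: [3.135, 0.002, 1.332]
force: [-2.1, -1.4, 13.7]
width: 0.097
gripper_force: 63.5
t: 12.3
tool_pos: [653.8, 214.4, 198.2]
orientation: [3.138, 0.003, 1.332]
force: [0.1, 0.6, 5.7]
width: 0.099
gripper_force: 69.2
[134.14188164  47.79337117 198.18286665]
158.935721230666 73.87498028604392 shut angle 164.53500758537467
```

```bash
python3 -m inch '.8 0 0 0 0 0 0;.8 0 0 0 0 0 0;.8 0 0 0 0 0 0'
python3 -m inch '.8 0 0 -.06 0 0 0;.8 0 0 -.12 0 0 0;.8 0 0 -.2 0 0 0;.8 0 0 -.18 0 0 0;.8 0 0 0 0 0 0'
```

```text
t: 12.6
tool_pos: [654.1, 214.3, 199.2]
orientation: [3.136, 0.003, 1.333]
force: [-0.6, -1.0, 8.6]
width: 0.202
gripper_force: 0.0
t: 13.1
tool_pos: [655.3, 215.6, 345.9]
orientation: [3.126, -0.002, 1.333]
force: [0.3, -0.4, 0.6]
width: 0.2
gripper_force: 0.0
```

```bash
python3 -m inch '0 -.048 -.18 0 0 0 0;0 -.048 -.18 0 0 0 0;0 -.048 -.18 0 0 0 0;0 -.048 -.18 0 0 0 0;0 0 0 0 0 0 0'
python3 -m inch '0 0 0 0 0 0 -.0455;0 0 0 0 0 0 -.0455;0 0 0 0 0 0 -.0455;0 0 0 0 0 0 -.0455;0 0 0 0 0 0 -.0455;0 0 0 0 0 0 -.0455;0 0 0 0 0 0 -.0455;0 0 0 0 0 0 -.0455;0 0 0 0 0 0 -.0455;0 0 0 0 0 0 -.0455;0 0 0 0 0 0 -.0455;0 0 0 0 0 0 0'
python3 - <<'E'
from bench import bot
from h import *
s=bot.state();c=Ro.from_euler('z',.2415).apply(s['tool_pos']-np.array([512.1,200.1,0]));print(c,s['orientation'])
p=bot.snapshot('wrist');pickle.dump(p,open('pics/w9.pkl','wb'));cv2.imwrite('pics/w9.png',p['image'][:,:,::-1])
t=bot.snapshot('top')
for q in (p,t):
  for n in ('mandrel_center','lid'):
   for d in bot.cut_out(q,n)[:2]:
    ys,xs=np.nonzero(d['pixels'])
    if n=='lid': print(n,d['confidence'],d['rect']);continue
    r=cv2.minAreaRect(np.c_[xs,ys].astype(np.float32)); b=cv2.boxPoints(r)
    X=onz(q,b,23 if q is p else 23); Xc=Ro.from_euler('z',.2415).apply(X-np.array([512.1,200.1,0]))
    print(n,round(d['confidence'],2),d['rect'],r,'\n',Xc.round(0).tolist(),Xc.mean(0).round(1))
E
```

```text
t: 13.6
tool_pos: [460.7, 211.1, 336.7]
orientation: [-3.14, 0.005, 1.335]
force: [0.6, 0.3, 0.2]
width: 1.0
gripper_force: 0.0
t: 14.8
tool_pos: [467.3, 210.9, 336.4]
orientation: [-3.138, 0.002, 2.906]
force: [-0.4, -0.0, -0.6]
width: 1.002
gripper_force: 0.0
[-4.61311504e+01 -2.01082801e-01  3.36397692e+02] [-3.13767146e+00  1.78183116e-03  2.90613073e+00]
mandrel_center 0.89 [306.1, 138.9, 30.8, 95.2] ((320.5, 185.0), (94.0, 29.0), 90.0) 
 [[-70.0, -22.0, 23.0], [-70.0, 14.0, 23.0], [55.0, 16.0, 23.0], [56.0, -23.0, 23.0]] [-7.4 -3.7 23. ]
lid 0.68 [199.5, 268.8, 247.8, 117.2]
mandrel_center 0.95 [243.9, 215.0, 19.1, 39.6] ((252.25286865234375, 233.5590057373047), (12.367785453796387, 41.290870666503906), 13.134021759033203) 
 [[-72.0, 16.0, 23.0], [51.0, 13.0, 23.0], [49.0, -24.0, 23.0], [-74.0, -20.0, 23.0]] [-11.6  -3.8  23. ]
mandrel_center 0.66 [214.8, 161.1, 79.0, 43.6] ((254.47280883789062, 179.55813598632812), (83.517578125, 35.649681091308594), 9.130176544189453) 
 [[97.0, 147.0, 23.0], [209.0, 154.0, 23.0], [209.0, -105.0, 23.0], [97.0, -107.0, 23.0]] [152.9  22.5  23. ]
lid 0.56 [214.8, 158.6, 78.5, 49.2]
```

```bash
python3 -m inch '0 -.074 -.007 .17 0 0 0;0 -.074 -.007 .17 0 0 0;0 0 0 .19 0 0 0;0 0 0 .19 0 0 0;0 0 0 .19 0 0 0;0 0 0 .15 0 0 0;0 0 0 .1 0 0 0;0 0 0 0 0 0 0'
python3 - <<'E'
from bench import bot
from h import *
s=bot.state();c=Ro.from_euler('z',.2415).apply(s['tool_pos']-np.array([512.1,200.1,0]));print(c,s['orientation'])
p=bot.snapshot('wrist');cv2.imwrite('pics/w10.png',p['image'][:,:,::-1])
for d in bot.cut_out(p,'mandrel_center')[:2]:
    ys,xs=np.nonzero(d['pixels']);b=cv2.boxPoints(cv2.minAreaRect(np.c_[xs,ys].astype(np.float32)))
    print(d['confidence'],d['rect'],Ro.from_euler('z',.2415).apply(onz(p,b,23)-np.array([512.1,200.1,0])).round(0).tolist())
E
```

```text
t: 15.9
tool_pos: [498.8, 197.2, 42.6]
orientation: [-3.134, -0.007, 2.904]
force: [-0.9, 0.1, 0.4]
width: 0.998
gripper_force: 0.0
[-12.24955584  -5.96016373  42.60642332] [-3.13445112 -0.00650254  2.90388131]
0.84 [287.0, 124.8, 84.0, 246.4] [[58.0, -25.0, 23.0], [-70.0, -21.0, 23.0], [-70.0, 15.0, 23.0], [58.0, 18.0, 23.0]]
```

```bash
python3 -m inch '0 -.008 .011 .05 0 0 0;0 0 0 .05 0 0 0;0 0 0 .045 0 0 0;1 0 0 0 0 0 0;1 0 0 0 0 0 0;1 0 0 0 0 0 0;1 0 0 0 0 0 0;1 0 0 0 0 0 0;1 0 0 0 0 0 0'
```

```text
t: 16.9
tool_pos: [504.7, 199.8, 10.6]
orientation: [-3.138, 0.002, 2.905]
force: [-0.9, -2.8, 5.7]
width: 0.399
gripper_force: 59.6
```

```bash
python3 -m inch '1 0 0 -.06 0 0 0;1 0 0 -.14 0 0 0;1 0 0 -.18 0 0 0;1 0 0 -.18 0 0 0;1 -.0384 -.167 -.05 0 0 0;1 -.0384 -.167 -.05 0 0 0;1 -.0384 -.167 -.05 0 0 0;1 -.0384 -.167 -.05 0 0 0;1 -.0384 -.167 -.05 0 0 0;1 -.0384 -.167 -.05 0 0 0;1 -.0384 -.167 -.05 0 0 0;1 0 0 0 0 0 0'
python3 - <<'E'
from bench import bot
from h import *
s=bot.state();print(s['width'])
p=bot.snapshot('wrist');pickle.dump(p,open('pics/w11.pkl','wb'));t=bot.snapshot('top');pickle.dump(t,open('pics/t11.pkl','wb'))
cv2.imwrite('pics/t11.png',t['image'][:,:,::-1])
im=p['image'][:,:,::-1].copy()
for k,q in enumerate((p,t)):
  for d in bot.cut_out(q,'rest')[:5]:
    ys,xs=np.nonzero(d['pixels']);r=cv2.minAreaRect(np.c_[xs,ys].astype(np.float32));b=cv2.boxPoints(r)
    print(k,round(d['confidence'],2),np.round(d['rect']),onz(q,b,20).mean(0).round(0),q['image'][d['pixels']].mean(0).round(0))
cv2.imwrite('pics/w11.png',im)
w=[502.6,-181.6,-.123]
print(proj(p,place(w,[[55,35,12],[55,-35,12],[-55,-35,12],[-55,35,12],[45,25,55],[45,-25,55],[-45,-25,55],[-45,25,55]])).round(0).tolist())
E
```

```text
t: 18.1
tool_pos: [502.0, -104.5, 239.8]
orientation: [-3.135, 0.004, 2.9]
force: [0.9, 0.5, -4.2]
width: 0.402
gripper_force: 61.0
0.4018128218098027
0 0.79 [292.   0.  84.  97.] [390. -65.  20.] [ 30. 128.  51.]
0 0.76 [373. 254.  68. 100.] [677. -52.  20.] [21. 74. 31.]
0 0.7 [83.  0. 98. 80.] [ 344. -249.   20.] [ 26. 100.  41.]
1 0.96 [391. 260.  30.  41.] [ 320. -237.   20.] [23. 79. 35.]
1 0.82 [318. 154.  22.  35.] [672. -39.  20.] [20. 75. 32.]
1 0.68 [363. 212.  18.  35.] [ 490. -167.   20.] [115.  75.  42.]
[[293.0, 231.0], [231.0, 238.0], [210.0, 138.0], [278.0, 130.0], [278.0, 238.0], [228.0, 244.0], [209.0, 153.0], [263.0, 146.0]]
```

```bash
python3 - <<'E'
import cv2
c=cv2.imread('pics/w11.png')[90:290,170:430];cv2.imwrite('pics/w11c.png',cv2.resize(c,None,fx=3,fy=3,interpolation=cv2.INTER_CUBIC))
E
```

```text
(no output)
```

View pics/w11c.png

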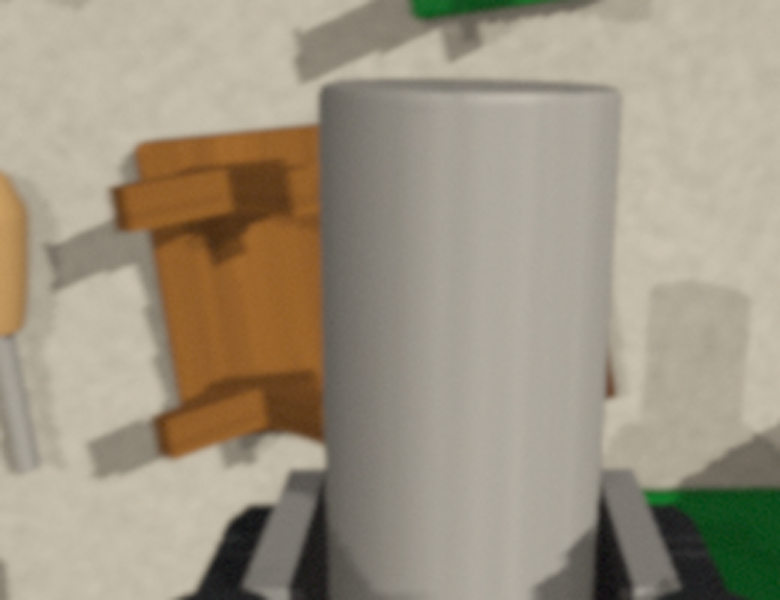

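Brown wooden rest is at crop left (130–320, 130–450; raw px ~215–280, 135–240), the only brown one. The three green ones (top crop px 507,107; 535,345; 687,383) are the look-alikes. The mandrel is held squarely, its -x end at crop row ~90.

```bash
python3 - <<'E'
from h import *
from bench import bot
p=pickle.load(open('pics/w11.pkl','rb'));t=pickle.load(open('pics/top0.pkl','rb'));sd=pickle.load(open('pics/side0.pkl','rb'))
f=lambda a:np.array(a,float)/3+[170,90]
P=onz(p,f([[140,143],[183,390],[318,126]]),12);print(P.round(1))
print('yaw',np.arctan2(*(P[1]-P[0])[[1,0]]),np.arctan2(*(P[2]-P[0])[[1,0]])-np.pi/2)
for w in ([502.6,-181.6,-.123],):
  c=place(w,[[-55,-35,12],[30,-35,12]]);print(c,proj(p,c)*3-np.array([510,270]))
# rest fit: corners top + wrist corner/edges
def res(v):
    r=[]
    L=[[55,35,12],[55,-35,12],[-55,-35,12],[-55,35,12]]
    r+=list(((proj(t,place(v,L))-(np.array([[597,190],[652,190],[651,280],[593,278]])/2.5+129.7))*3).ravel()*.5)
    for q,(ax,val) in zip([P[0],P[0],P[1],P[2]],[(0,-55),(1,-35),(1,-35),(0,-55)]):
        d=Ro.from_euler('z',-v[2]).apply(q-[v[0],v[1],0]); r.append(d[ax]-val)
    return np.array(r)
o=least_squares(res,[502,-181,-.12],x_scale=[10,10,.1],loss='soft_l1');print('rest',o.x,res(o.x).round(1))
st=bot.state();R=Ro.from_euler('xyz',st['orientation'])
E=onz(p,f([[320,90],[620,90]]),253);
print('mandrel end in tool',R.inv().apply(E-st['tool_pos']).round(1))
# side rest corners check: base near corner etc
for w in (o.x,): print(((proj(sd,place(w,[[55,35,12],[55,-35,12],[-55,-35,0],[-55,35,12]]))-[190,130])*2.7).round(0).tolist())
E
```

```text
[[ 444.7 -203.    12. ]
 [ 532.8 -216.2   12. ]
 [ 453.7 -142.5   12. ]]
yaw -0.1488367468258239 -0.14753028032488746
[[ 443.72137008 -209.58762117   12.        ]
 [ 528.07919781 -220.01627883   12.        ]] [[120.58848958 144.85047172]
 [168.88184733 380.42008191]]
rest [ 5.03749594e+02 -1.78148762e+02 -1.38083827e-01] [-2.5 -1.7 -1.   0.4 -1.7  0.2 -2.1 -0.7 -0.1  2.3  1.3  0.5]
mandrel end in tool [[ 58.7 -21.  -15.2]
 [ 58.5  14.1 -15.3]]
[[412.0, 166.0], [453.0, 139.0], [522.0, 193.0], [483.0, 215.0]]
```

```bash
python3 -m inch '1 .019 .078 0 0 0 0;1 .019 .078 0 0 0 0;1 .019 .078 0 0 0 0;1 0 0 0 0 0 0;1 0 0 0 0 0 0'
cat > fitrest.py <<'E'
from h import *
from scipy.optimize import minimize
def pieces(hw):
    B=[[x,y,z] for x in(-55,55) for y in(-35,35) for z in(0,12)]; out=[B]
    for x0 in(-38,38):
        for s in(-1,1): out.append([[x,s*y,z] for x in(x0-7,x0+7) for y,z in((0,12),(0,30),(25,55),(hw,55),(hw,12))])
    return out
def brown(p):
    h=cv2.cvtColor(p['image'],cv2.COLOR_RGB2HSV);m=cv2.inRange(h,(7,115,75),(17,255,255))
    return m
def region(p,w0):
    m=brown(p);u=proj(p,place(w0,[[0,0,20]]))[0]
    n,l,st,ce=cv2.connectedComponentsWithStats(cv2.morphologyEx(m,cv2.MORPH_CLOSE,np.ones((5,5))))
    k=min(range(1,n),key=lambda i:np.hypot(*(ce[i]-u))+ (1e3 if st[i,4]<100 else 0)); return (l==k).astype(np.uint8),st[k]
def render(p,v,S=4):
    im=np.zeros((400*S,640*S),np.uint8)
    for P in pieces(v[3]):
        h=cv2.convexHull(((proj(p,place(v[:3],P))+.5)*S).astype(np.float32)); cv2.fillConvexPoly(im,np.round(h).astype(np.int32),1)
    return im
def run(pics,w0,S=4):
    ms=[]
    for p in pics:
        m,st=region(p,w0);print(st);ms.append(cv2.resize(m,None,fx=S,fy=S,interpolation=cv2.INTER_LINEAR))
    def cost(v):
        c=0
        for p,m in zip(pics,ms):
            r=render(p,v,S);c+=1-np.sum(r&m)/np.sum(r|m)
        return c
    x0=np.array([*w0,31.]);sim=x0+np.vstack([np.zeros(4),np.diag([5,5,.06,3])])
    o=minimize(cost,x0,method='Nelder-Mead',options=dict(initial_simplex=sim,maxfev=160,xatol=.05,fatol=1e-4));return o.x.round(3),round(o.fun,3)
E
python3 - <<'E'
from bench import bot
from fitrest import *
p=bot.snapshot('wrist');pickle.dump(p,open('pics/w12.pkl','wb'))
t=pickle.load(open('pics/top0.pkl','rb'));s=pickle.load(open('pics/side0.pkl','rb'))
w=[503.7,-178.1,-.138]
for q in (p,t,s): print(run([q],w))
print(run([p,t,s],w))
E
```

```text
t: 18.8
tool_pos: [500.7, -37.2, 237.9]
orientation: [-3.138, -0.0, 2.908]
force: [0.3, 0.3, -2.8]
width: 0.401
gripper_force: 61.0
[ 137  149   96  111 6986]
(array([ 5.02918e+02, -1.83329e+02, -1.45000e-01,  2.57600e+01]), np.float64(0.079))
[367 206  24  36 725]
(array([ 5.02995e+02, -1.80818e+02, -1.42000e-01,  2.85600e+01]), np.float64(0.178))
[343  50  47  32 829]
(array([ 5.037e+02, -1.781e+02, -1.380e-01,  3.100e+01]), np.float64(1.0))
[ 137  149   96  111 6986]
[367 206  24  36 725]
[343  50  47  32 829]
(array([ 5.03035e+02, -1.81199e+02, -1.22000e-01,  2.71080e+01]), np.float64(1.265))
```

```bash
python3 -m inch '1 -.037 -.156 0 0 0 0;1 -.037 -.156 0 0 0 0;1 -.037 -.156 0 0 0 0;1 -.037 -.156 0 0 0 0;1 -.037 -.156 0 0 0 0;1 -.037 -.156 0 0 0 0;1 -.037 -.156 0 0 0 0;1 0 0 0 0 0 0;1 0 0 0 0 0 0'
python3 - <<'E'
from bench import bot
from fitrest import *
p=bot.snapshot('wrist');pickle.dump(p,open('pics/w13.pkl','wb'))
w=[503,-181,-.143];p2=pickle.load(open('pics/w12.pkl','rb'))
print(run([p],w));print(run([p,p2],w))
s=bot.state();R=Ro.from_euler('xyz',s['orientation']);print(s['tool_pos'],s['orientation'])
E
```

```text
t: 19.75
tool_pos: [499.3, -320.6, 238.6]
orientation: [-3.139, -0.001, 2.902]
force: [-0.5, 0.5, -3.4]
width: 0.403
gripper_force: 61.3
[ 420   83   89  114 7791]
(array([ 5.03486e+02, -1.79444e+02, -1.41000e-01,  2.64400e+01]), np.float64(0.075))
[ 420   83   89  114 7791]
[ 137  149   96  111 6986]
(array([ 5.0351e+02, -1.8109e+02, -1.3300e-01,  2.7910e+01]), np.float64(0.167))
[ 499.53886002 -319.38423328  238.8365526 ] [-3.13878671e+00 -5.41084127e-04  2.90388119e+00]
```

```bash
python3 -m inch '1 0 0 0 0 0 -.0301;1 .017 .183 0 0 0 0;1 .017 .183 0 0 0 0;1 .018 .183 0 0 0 0;1 0 0 .16 0 0 0;1 0 0 .16 0 0 0;1 0 0 .16 0 0 0;1 0 0 .16 0 0 0;1 0 0 .015 0 0 0;1 0 0 0 0 0 0;1 0 0 0 0 0 0'
python3 - <<'E'
from bench import bot
from h import *
ps=[];
for i in range(4): p=bot.snapshot('top' if i<2 else 'side');s=bot.state();ps.append(np.r_[s['tool_pos'],s['orientation'],s['force']])
print(np.array(ps).round(3));s['tool_pos']=np.mean(ps,0)[:3];s['orientation']=np.array(ps)[-1,3:6]
print(rows(s,[506.2,-181.7,43.1],Ro.from_euler('xyz',[np.pi,0,2.9986])))
E
```

```text
t: 20.9
tool_pos: [508.1, -182.8, 77.4]
orientation: [-3.136, 0.004, 3.0]
force: [0.3, -0.3, -3.1]
width: 0.401
gripper_force: 61.3
[[ 5.08312e+02 -1.83028e+02  7.77630e+01 -3.13600e+00  5.00000e-03
   3.00000e+00  1.03000e+00 -2.18000e-01 -2.60500e+00]
 [ 5.08175e+02 -1.83085e+02  7.76670e+01 -3.13600e+00  5.00000e-03
   3.00000e+00  6.17000e-01 -2.25000e-01 -3.25500e+00]
 [ 5.07960e+02 -1.83037e+02  7.74490e+01 -3.13600e+00  4.00000e-03
   3.00000e+00 -8.99000e-01 -6.61000e-01 -2.75700e+00]
 [ 5.07662e+02 -1.82991e+02  7.71090e+01 -3.13600e+00  4.00000e-03
   3.00000e+00  2.33000e-01  7.52000e-01 -2.82000e+00]]
[array([0.0085, 0.005 , 0.1375]), array([-0.0017,  0.0012,  0.0003])]
```

```bash
python3 -m inch '1 .007 .005 .04 -.0017 .0012 0;1 0 0 .04 0 0 0;1 0 0 .02 0 0 0;1 0 0 .012 0 0 0;1 0 0 0 0 0 0;1 0 0 0 0 0 0'
python3 -m inch '1 0 0 .008 0 0 0;1 0 0 .006 0 0 0;1 0 0 0 0 0 0;1 0 0 0 0 0 0'
```

```text
t: 21.7
tool_pos: [505.0, -180.9, 47.1]
orientation: [3.14, -0.004, 3.0]
force: [-0.6, -0.3, -2.0]
width: 0.398
gripper_force: 61.4
t: 22.1
tool_pos: [505.5, -181.5, 44.4]
orientation: [3.141, -0.002, 3.0]
force: [-0.4, -2.1, 3.3]
width: 0.404
gripper_force: 62.1
```

```bash
python3 -m inch '1 0 0 .003 0 0 0;1 0 0 0 0 0 0;1 0 0 0 0 0 0'; python3 -m inch '1 0 0 .003 0 0 0;1 0 0 0 0 0 0;1 0 0 0 0 0 0'
```

```text
t: 22.4
tool_pos: [505.5, -181.7, 44.1]
orientation: [-3.141, -0.002, 3.0]
force: [-2.6, -3.3, 6.5]
width: 0.4
gripper_force: 62.8
t: 22.7
tool_pos: [505.6, -182.0, 43.8]
orientation: [-3.141, -0.001, 3.0]
force: [-2.6, -3.2, 9.7]
width: 0.396
gripper_force: 63.1
```

```bash
python3 -m inch '1 0 -.003 0 0 0 0;.55 0 0 0 0 0 0;.5 0 0 0 0 0 0;.4 0 0 0 0 0 0;.3 0 0 0 0 0 0;.3 0 0 0 0 0 0'; python3 -m inch '.3 0 0 -.02 0 0 0;.3 0 0 -.06 0 0 0;.3 0 0 -.12 0 0 0;.3 0 0 -.16 0 0 0;.3 0 0 -.16 0 0 0;.3 0 0 -.16 0 0 0;.3 .18 0 -.05 0 0 0;.3 .18 0 -.05 0 0 0;.3 .1 0 0 0 0 0;.3 0 0 0 0 0 0'
python3 - <<'E'
from bench import bot
from h import *
w=[503.2,-181.3,-.143]
for n in('wrist','top','side'):
    q=bot.snapshot(n);pickle.dump(q,open(f'pics/f_{n}.pkl','wb'))
    for d in bot.cut_out(q,'mandrel_center')[:2]:
        ys,xs=np.nonzero(d['pixels']);b=cv2.boxPoints(cv2.minAreaRect(np.c_[xs,ys].astype(np.float32)))
        X=onz(q,b,58)-[w[0],w[1],0]; print(n,round(d['confidence'],2),np.round(d['rect']),Ro.from_euler('z',.143).apply(X).round(0)[:,:2].tolist())
t=q
H=[[90+41.5*1-0,y,64.5+150] for y in (5,95)]
v=[512.1,200.1,-.2415]
for n in('top','side'):
    q=pickle.load(open(f'pics/f_{n}.pkl','rb'))
    print(n,[ (np.round(d['rect']),round(d['confidence'],2)) for d in bot.cut_out(bot.snapshot(n),'lid')[:2]])
    for a in (1.45,1.57,1.7):
        L=[(-180,-3),(-180,3)]
        P=[[90+x*np.cos(a)+z*np.sin(a),y,64.5-x*np.sin(a)+z*np.cos(a)] for x,z in ((-180,0),(-180,6),(0,3)) for y in(-115,115)]
        u=proj(q,place(v,P));print(a,u.min(0).round(0),(np.ptp(u,axis=0)).round(0))
E
```

```text
t: 23.3
tool_pos: [504.7, -181.4, 42.0]
orientation: [3.14, -0.004, 3.0]
force: [0.0, -0.1, -0.2]
width: 0.703
gripper_force: 0.0
t: 24.3
tool_pos: [389.1, -164.8, 238.5]
orientation: [3.141, -0.003, 2.999]
force: [-0.0, -0.7, 0.4]
width: 0.704
gripper_force: 0.0
wrist 0.91 [303. 228.  38. 125.] [[-67.0, -17.0], [-67.0, 17.0], [70.0, 19.0], [70.0, -19.0]]
wrist 0.72 [580. 324.  60.  60.] [[43.0, 261.0], [9.0, 281.0], [72.0, 356.0], [110.0, 337.0]]
top 0.53 [373. 201.  16.  34.] [[-35.0, 20.0], [61.0, 19.0], [61.0, -16.0], [-35.0, -15.0]]
top 0.44 [262. 164.  19.  17.] [[116.0, 363.0], [161.0, 350.0], [145.0, 305.0], [100.0, 319.0]]
side 0.97 [348. 171.  33.  28.] [[58.0, 27.0], [78.0, -22.0], [-62.0, -24.0], [-78.0, 23.0]]
side 0.19 [287. 150.  40.  24.] [[282.0, 85.0], [305.0, 32.0], [127.0, 44.0], [109.0, 93.0]]
top [(array([200., 159.,  91.,  49.]), 0.6)]
1.45 [199. 179.] [95. 23.]
1.57 [201. 171.] [94. 31.]
1.7 [203. 163.] [91. 40.]
side [(array([212., 167.,  83.,  90.]), 0.74)]
1.45 [212. 171.] [86. 85.]
1.57 [208. 167.] [87. 90.]
1.7 [203. 163.] [91. 94.]
```

```bash
python3 -c "
from bench import bot
print(bot.finish_job())"
```

```text
the job is handed in; nothing more can be done
None
```

I handed the job in at about 24 s on the robot clock: the case is unlatched, the lid stands upright at about 90°, and the mandrel lies within a millimetre or two of centre across both saddles of the brown rest, with the gripper clear. The camera measurements agree with this. I only checked the mandrel and lid at the end, but nothing suggests the other tools were touched; the first push on the lever slipped and worked on the second try.

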